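# Open a tight dowel joint evenly with a wedge

## Task

The two pine blocks on the plywood board were dry-fitted on their dowels and sit too tight. Take the wooden wedge from the tool rack and work it point-down into the V notches at the two ends of the seam, alternating between the ends and going only part-way the first time, so that neither notch is ever more than 10 mm wider open than the other, until the seam stands at least 12 mm open at both notches. Finish by leaving the wedge standing upright, deep in either notch, and let go of it.

Things in the scene. Friction and masses are not known exactly. Their poses are not given: they have to be found in the camera images.
- wedge: Loose hardwood wedge, point down, 0.14 kg. Origin: middle of its point; z up. Blade 55 mm long, 32 wide (y), thickness (x) tapering on both faces from 17 mm at the collar to 3 at the point; collar 46 (x) x 48 x 8; rectangular handle 24 (x) x 34 (y), from 63 to 133 mm above the point. Beside it in the rack, bystanders with shorter handles: a punch (round) and a scraper (15 mm, thin steel blade).
- board: Fixed board 170 (x) x 260 (y) x 12 mm with two pine blocks, each 50 (x) x 220 (y) x 60, tops 72 mm above the bench, tight seam along y at x = 0. Origin: centre of its underside. At each seam end a V notch, |y| 62 to 110 mm, 16 wide at the top, 10 deep. A blade pressed in (about 5 to 20 N), faces towards the blocks, spreads them. Between the notches there is no entry.
- far_left_lip (a point): Point on the +x block's seam face in the middle of the notch at the board's +y end (y = 86 mm), 62 mm above the bench; on the seam line at first. How far this notch is open = distance from near_left_lip. Wedge point 25 mm below the block tops: about 7 mm open; 45 mm: about 11.5; 55 mm (collar on the tops): about 14.
- near_left_lip (a point): The same point on the -x block; it starts touching far_left_lip. Each block pivots at the other end of the seam, so that opening one notch opens the other by only an eighth as much. The blocks stay where they are left.
- far_right_lip (a point): Point on the +x block's seam face in the middle of the notch at the board's -y end (y = -86 mm), 62 mm above the bench. How far this notch is open = distance from near_right_lip.
- near_right_lip (a point): The same point on the -x block. About the rack: it is 250 mm long, its slotted top stands 75 mm above the bench and carries the wedge's collar; slots 75 mm apart; the other tools there reach 128 mm above the bench, so lift the wedge straight up 120 mm or more before moving sideways.
There are look-alikes about, which are no part of the job. What is shaped like the wedge but blue is not meant.

How it is judged:
By the outcome, as a careful person would: the job done as asked, in the order asked, and still so for the second after the job is handed in, with the robot touching nothing.
It also fails if it takes over 64 s, if anything falls off the work surface, if the arm or the gripper's body presses on something with over 40 N, if the wrist force passes 120 N, or if a joint passes its speed limit or range.

## Robot

A 7-joint arm with a two-finger parallel gripper is mounted at the origin on the work surface. World frame = base frame: x ahead of the robot, y to its left, z up, the work surface at z = 0. Lengths are in m, angles in degrees, forces in N, time in s.
With the tool pointing down it reaches from about 0.425 to 0.875 m from the base axis. Payload 4.7 kg.
Tool frame: the origin (TCP) lies midway between the tips of the shut fingers; the grasp point (between the pads) lies env.grip_point_offset behind it (env.grip_point_offset is the distance from the TCP to the grasp point, in m); z points along the fingers, y is the line along which they close (so a half turn about z gives the same grasp; the last joint's range is limited). The gripper opens to 87 mm and grips with 3 to 60 N. Pads are 19 mm wide; open, the fingers measure 117 mm over their backs; the gripper's body (75 mm by 190 mm) begins 51 mm behind the grasp point.
Start: joints at [73.803, 18.392, -4.016, 83.108, 1.295, 78.541, -3.26], TCP at [0.19, -0.622, 0.223] pointing down, gripper open.
Joint ranges: [-163.93, 163.93], [-17.29, 119.83], [-79.2, 71.16], [3.27, 140.29], [-89.18, 269.18], [5.43, 117.66], [-154.24, 154.24]. Speed limits (degrees/s): [147.25, 147.25, 180, 180, 180, 180, 180].

## Interface

Orientations are given as [roll, pitch, yaw] about the fixed x, y, z axes, in that order (R = Rz(yaw) Ry(pitch) Rx(roll)).
In Python, from cell import env gives the robot as it stands.
- The arm moves only by the shell command python3 -m creep 'ROWS' [FORCE]. ROWS is a JSON object of lists of equal length, an entry for each row: "translation": the shift along the tool's x, y, z in units of 0.08 m (1.0 is 0.08 m), a list of three; "turn": the turn, a rotation vector about the tool's x, y, z in units of 180 degrees (1.0 is 180 degrees), a list of three; "grip": the opening, from 0 (shut) to 1 (fully open). In form: {"translation": [[x, y, z], ...], "turn": [[ax, ay, az], ...], "grip": [grip, ...]}. A call has 1 to 5 rows; each row shifts and turns the commanded pose from where the row before left it, along the tool's axes as they then stand; what a row does not reach is not made up. A row lasts 1/8 s, in which the tool goes at most 62.5 mm and 10.7 degrees, less where a joint would pass 70% of its speed; a pose out of reach is approached as far as the arm can. A call with a number of a shift or a turn outside -1 to 1 is refused whole. A call with a gripper value outside its range is refused whole. The fingers move at their own pace and stop on an object; FORCE is the grip in N (left out, the last holds). Time passes only in rows, so rows that do not move let the fingers close. It gives the time, the measured TCP pose, the force, the opening and the grip force at its end, in the units of the state.
- env.get_obs(): the state, without advancing time (a new reading comes with each control period).
- env.read_camera(name): name is "side" or "top"; returns a dict with "frame" (480x640x3 uint8, red, green, blue), "z_map" (480x640 float32, m along the optical axis (not along the pixel's ray), 0 where there is no reading), "K" (3x3 intrinsics, pixels), "rvec" (rotation vector, rad) and "tvec" (3), from world to camera coordinates, as OpenCV has them. Camera axes: x right, y down, z forward; pixel columns grow to the right and rows downward; lengths in m; the calibration is good to about 2 mm. A picture is of the moment at which its call begins.
- env.sign_off(): hands the job in; it is judged then, once.
The state is a dict: "time_s": time; "qpos": joint angles; "joint_velocities": joint speeds; "effort": joint torques, N m; "tool_pos": TCP position; "tool_rot": TCP orientation; "force": force on the tool from outside, world axes, zero at the start; "wrist_torque": the same for the moment, N m; "grip_width": finger opening in m; "grasp_force": force on a finger pad.
Only numpy, scipy, OpenCV 4.12 (cv2) and the standard library are available. Lean on these libraries where they do the work, as an engineer would, in place of code of your own. Each camera call takes 0.05 s, during which the arm holds its last target. There are 200 camera calls.

## Working session

There is one attempt and no reset: what is moved stays moved. The work goes in short steps, Python scripts to look and compute and a shell command to move; the robot and the scene stay as the last step left them, time stands still between calls to the robot, and variables do not carry over. Pictures are saved under pics/ and viewed, at most 10 in all, crops included, and the job is handed in when it is done.

```bash
ls; mkdir -p pics; python3 - <<'E'
from cell import env
import cv2,numpy as np
print(env.get_obs(), env.grip_point_offset)
for n in("top","side"):
    c=env.read_camera(n); cv2.imwrite(f"pics/{n}0.png",c["frame"][:,:,::-1]); np.savez(f"pics/{n}0.npz",**c)
    print(c["K"].tolist(),c["rvec"],c["tvec"])
E
```

```text
pics
{'time_s': 0.0, 'qpos': array([73.80284774, 18.44063986, -4.01538882, 83.17508987,  1.2960843 ,
       78.53910205, -3.2624789 ]), 'joint_velocities': array([-0.05343946, -0.09572632, -0.06813664,  0.01681283,  0.07854102,
       -0.05173089,  0.00265767]), 'effort': array([-4.22207868e-04, -4.91284204e+01, -4.04277295e-01, -3.12526238e+01,
       -6.41124928e-02,  4.37833916e-02,  1.97041340e-04]), 'tool_pos': array([ 0.18988014, -0.62107686,  0.22144193]), 'tool_rot': array([-1.79890470e+02,  6.76537246e-03,  1.70045148e+01]), 'force': array([-0.12860199,  0.38097782, -0.97965772]), 'wrist_torque': array([ 0.02134615,  0.0273641 , -0.00826716]), 'grasp_force': 0.0, 'grip_width': 0.08706986458463042} 0.0187
[[587.0280985812138, 0.0, 320.6149353258504], [0.0, 587.0280985812138, 241.5932408340101], [0.0, 0.0, 1.0]] [ 2.13580757 -2.10632093  0.19495883] [-0.01045252  0.51790754  0.9076028 ]
[[494.1706335072504, 0.0, 309.30376552185993], [0.0, 494.1706335072504, 241.14492815774005], [0.0, 0.0, 1.0]] [ 0.52264391 -2.66237729  1.25154367] [0.46857353 0.18108692 0.88787196]
```

View pics/top0.png

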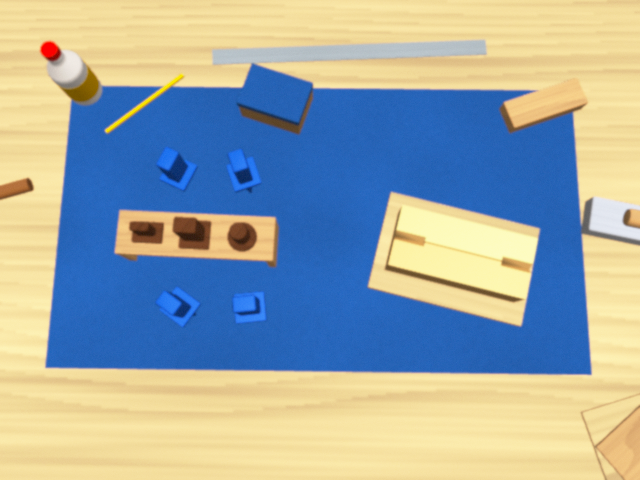

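View pics/side0.png

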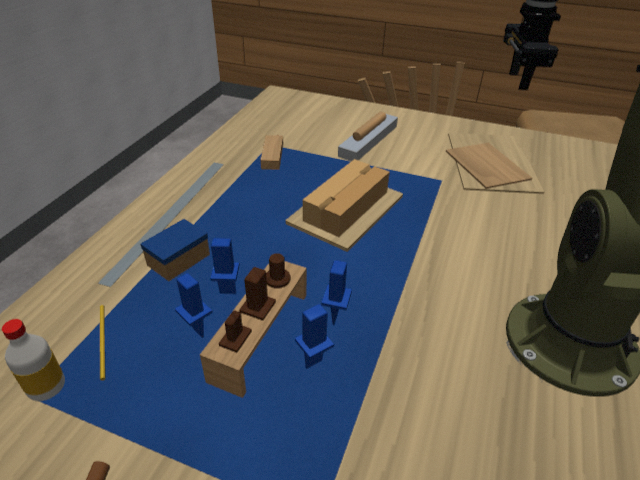

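The top view shows the brown tools in the rack at (145,230) (small flat handle, the scraper), (190,230) (tall rectangular handle) and (241,236) (round, the punch). The blue wedge look-alikes are at (177,168), (243,170), (178,305) and (249,306). By the description I choose the tall rectangular brown one at (190,230). The board is at (455,258), with notches at about (408,239) and (518,264).

```bash
cat > h.py <<'E'
import numpy as np,cv2
def load(p):
    return dict(np.load(p))
def cloud(c):
    K=c["K"];R=cv2.Rodrigues(c["rvec"])[0];z=c["z_map"]
    v,u=np.mgrid[:480,:640]
    P=np.stack([(u-K[0,2])*z/K[0,0],(v-K[1,2])*z/K[1,1],z],-1)
    W=(P-c["tvec"].ravel())@R
    W[z==0]=np.nan
    return W
def ray(c,uv,h):
    K=c["K"];R=cv2.Rodrigues(c["rvec"])[0]
    uv=np.atleast_2d(np.asarray(uv,float))
    d=np.c_[(uv[:,0]-K[0,2])/K[0,0],(uv[:,1]-K[1,2])/K[1,1],np.ones(len(uv))]@R
    o=-R.T@c["tvec"].ravel()
    return o+d*((h-o[2])/d[:,2])[:,None]
def rect(m,c,h):
    cs,_=cv2.findContours(m.astype(np.uint8),cv2.RETR_EXTERNAL,cv2.CHAIN_APPROX_NONE)
    k=max(cs,key=cv2.contourArea)[:,0]
    p=ray(c,k,h)[:,:2]
    return cv2.minAreaRect((p*1000).astype(np.float32))
E
python3 - <<'E'
from h import *
c=load("pics/top0.npz");W=cloud(c);f=c["frame"];hsv=cv2.cvtColor(f,cv2.COLOR_RGB2HSV)
v,u=np.mgrid[:480,:640]
box=lambda a,b,d,e:(u>=a)&(u<b)&(v>=d)&(v<e)
z=W[...,2]
print("mat z",np.nanmedian(z[box(300,350,300,340)]))
for n,b in(("L",box(125,165,215,245)),("M",box(168,215,212,250)),("R",box(225,260,218,255))):
    zz=z[b];print(n,np.nanpercentile(zz,[5,50,95,99]))
    t=np.nanpercentile(zz,97)
    m=b&(z>t-.012);print(" top",rect(m,c,t),m.sum(),W[m].mean(0))
    dark=b&(hsv[...,2]<130)&(z>.079)&(z<.09);print(" collar",rect(dark,c,.083) if dark.sum()>20 else None)
b=box(360,550,185,335)
m=b&(z>.062)&(z<.09);print("blocks",rect(m,c,.072),np.nanmedian(z[m]))
m=b&(z>.006)&(hsv[...,0]<60);print("board",rect(m,c,.012))
m=box(105,285,205,270)&(z>.065)&(z<.08);print("rack",rect(m,c,.075))
cr=np.hstack([cv2.resize(f[200:280,110:290],None,fx=4,fy=4,interpolation=2)[:, :720]])
cr2=cv2.resize(f[185:325,365:545],None,fx=4,fy=4,interpolation=2)
out=np.vstack([cr,cr2])[:, :720];out=cv2.resize(out,None,fx=.68,fy=.68)
cv2.imwrite("pics/crop1.png",out[:,:,::-1]);print(out.shape)
E
```

```text
mat z 0.00015886058743141754
L [0.07265764 0.08114996 0.12731723 0.12916631]
 top ((522.4119262695312, 268.6641540527344), (32.099632263183594, 16.022716522216797), 85.50700378417969) 213 [0.5230779  0.26974705 0.1258425 ]
 collar ((523.0925903320312, 269.63623046875), (45.17766571044922, 30.439292907714844), 87.87765502929688)
M [0.07159686 0.08195297 0.15326097 0.1545251 ]
 top ((519.79345703125, 194.7033233642578), (35.417686462402344, 25.520708084106445), 87.97956848144531) 406 [0.52034022 0.19515922 0.15156195]
 collar ((520.7666015625, 195.2061309814453), (44.556968688964844, 42.9035530090332), 87.88211059570312)
R [0.07257797 0.08038065 0.12842014 0.12980172]
 top ((517.4034423828125, 120.3815689086914), (27.71044158935547, 26.836469650268555), 19.784889221191406) 270 [0.51789546 0.1207081  0.12682918]
 collar ((515.6538696289062, 118.93128967285156), (37.616451263427734, 42.51865768432617), 40.159889221191406)
blocks ((500.83447265625, -227.64785766601562), (220.72337341308594, 101.94039154052734), 76.43373107910156) 0.07159891199968423
board ((501.1560974121094, -227.80584716796875), (259.6554260253906, 170.3501739501953), 76.37373352050781)
rack ((520.6729125976562, 195.940185546875), (250.6576690673828, 71.74483489990234), 88.05052947998047)
(598, 490, 3)
```

View pics/crop1.png

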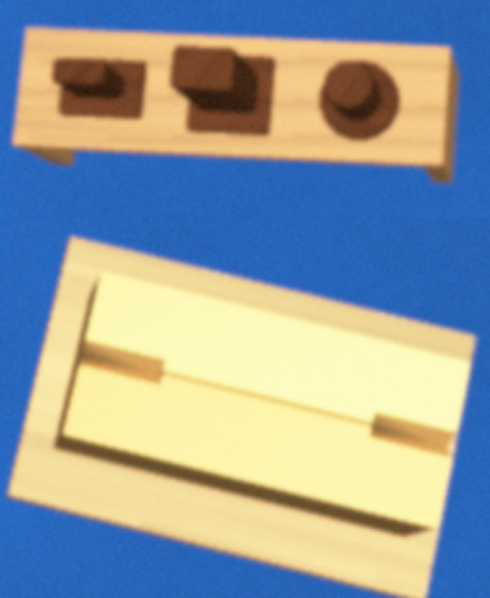

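The crop confirms it: the middle tool, with the rectangular handle at crop (205,70), is the brown wedge. The notches are at the two seam ends, at crop (120,362) and (410,432).

```bash
cat > go.py <<'E'
import sys
from cell import env
from h import *
from scipy.spatial.transform import Rotation as Ro
# go.py x y z yaw : delta from measured pose, tool axes now / after the turn, units of 0.08 m and 180 deg
o=env.get_obs();t=np.array(list(map(float,sys.argv[1:4])));yaw=float(sys.argv[4])
R=Ro.from_euler('xyz',o["tool_rot"],degrees=True);T=Ro.from_euler('xyz',[180,0,yaw],degrees=True)
d=(t-o["tool_pos"])/.08
print("now",R.inv().apply(d).round(3),"aft",T.inv().apply(d).round(3),"turn",((R.inv()*T).as_rotvec(degrees=True)/180).round(4),"dist",(np.linalg.norm(d)*.08).round(4))
print(o["time_s"],o["tool_pos"].round(4),o["tool_rot"].round(2),"F",o["force"].round(1),"g",round(o["grip_width"],4),round(o["grasp_force"],1))
E
python3 - <<'E'
from h import *
c=load("pics/top0.npz");W=cloud(c);f=c["frame"];hsv=cv2.cvtColor(f,cv2.COLOR_RGB2HSV)
v,u=np.mgrid[:480,:640]
for a,b,d,e in((155,200,140,195),(225,265,145,195),(155,205,285,325),(230,270,288,325)):
    m=(u>=a)&(u<b)&(v>=d)&(v<e);P=W[m];P=P[P[:,2]>.02];print("blue",np.nanpercentile(P,[1,50,99],0).round(3).tolist())
# notch: darker pixels on the block top
b=(u>380)&(u<545)&(v>190)&(v<300)&(W[...,2]>.045)
g=f[...,2].astype(float)
s=load("pics/side0.npz")
by=np.array([np.cos(np.radians(76.4)),np.sin(np.radians(76.4))])
bx=np.array([by[1],-by[0]])
C=np.array([.501,-.2277])
for sg in(1,-1):
    n=C+by*.086*sg;print("notch",n.round(4))
Q=(W[...,:2]-C); qx=Q@bx; qy=Q@by
# notch seen from depth: points clearly below block tops near the seam
for sg in(1,-1):
    for y0 in(70,80,90,100):
        m=(abs(qy*sg*1000-y0)<5)&(abs(qx)<.03)&b
        zz=W[...,2][m];low=zz<.0655
        print(sg,y0,"depth-low qx mm",(qx[m][low]*1000).mean().round(1),low.sum(),"dark",(qx[m][g[m]<120]*1000).mean().round(1), np.percentile(g[m],[5,50,95]))
E
python3 -m creep '{"translation":[[0.6,-0.37,0],[0.6,-0.37,0],[0.6,-0.37,0],[0.6,-0.37,0],[0.6,-0.37,0]],"turn":[[0,0,0],[0,0,0],[0,0,0],[0,0,0],[0,0,0]],"grip":[1,1,1,1,1]}' 
python3 go.py 0.49 -0.2 0.25 88
```

```text
blue [[0.601, 0.206, 0.057], [0.622, 0.227, 0.095], [0.646, 0.259, 0.135]]
blue [[0.6, 0.099, 0.056], [0.618, 0.122, 0.077], [0.653, 0.151, 0.135]]
blue [[0.383, 0.189, 0.058], [0.408, 0.211, 0.088], [0.437, 0.244, 0.135]]
blue [[0.386, 0.083, 0.059], [0.405, 0.102, 0.088], [0.433, 0.129, 0.135]]
notch [ 0.5212 -0.1441]
notch [ 0.4808 -0.3113]
1 70 depth-low qx mm 1.3 20 dark 1.8 [ 91. 169. 186.]
1 80 depth-low qx mm 2.0 22 dark 1.7 [ 85.5 167.  185. ]
1 90 depth-low qx mm 1.6 25 dark 1.7 [ 77.8 166.  184. ]
1 100 depth-low qx mm 1.5 26 dark 1.7 [ 70. 165. 183.]
-1 70 depth-low qx mm 1.4 23 dark 1.7 [ 71. 175. 195.]
-1 80 depth-low qx mm 2.1 26 dark 1.9 [ 75.1 175.  195. ]
-1 90 depth-low qx mm 2.1 26 dark 1.7 [ 83. 175. 194.]
-1 100 depth-low qx mm 1.5 22 dark 1.9 [ 90. 175. 194.]
time_s: 0.72
tool_pos: [0.3771, -0.4082, 0.2223]
tool_rot: [-180.0, 0.0, 17.0]
force: [-0.2, 0.4, -0.9]
grip_width: 0.0872
grasp_force: 0.0
now [ 2.11  -2.076 -0.347] aft [ 2.65   1.319 -0.347] turn [-1.000e-04  0.000e+00 -3.944e-01] dist 0.2384
0.725 [ 0.3771 -0.4082  0.2223] [-1.7999e+02  2.0000e-02  1.7000e+01] F [-0.2  0.4 -0.9] g 0.0872 0.0
```

```bash
python3 -m creep '{"translation":[[0.33,-0.56,-0.06],[0.42,-0.49,-0.06],[0.51,-0.41,-0.06],[0.57,-0.31,-0.06],[0.62,-0.20,-0.06]],"turn":[[0,0,-0.058],[0,0,-0.058],[0,0,-0.058],[0,0,-0.058],[0,0,-0.058]],"grip":[1,1,1,1,1]}' 
python3 go.py 0.5203 0.1952 0.25 88
```

```text
time_s: 1.35
tool_pos: [0.436, -0.1551, 0.2464]
tool_rot: [-180.0, 0.0, 69.5]
force: [-0.0, 0.1, 0.4]
grip_width: 0.087
grasp_force: 0.0
now [ 4.471 -0.544 -0.046] aft [ 4.413  0.9   -0.045] turn [-1.000e-04  1.000e-04 -1.026e-01] dist 0.3604
1.35 [ 0.436  -0.1551  0.2464] [-1.7999e+02  2.0000e-02  6.9540e+01] F [-0.   0.1  0.4] g 0.087 0.0
```

```bash
python3 -m creep '{"translation":[[0.65,-0.08,0],[0.65,0.02,0],[0.65,0.13,0],[0.65,0.13,0],[0.65,0.13,0]],"turn":[[0,0,-0.0513],[0,0,-0.0513],[0,0,0],[0,0,0],[0,0,0]],"grip":[1,1,1,1,1]}' 
python3 go.py 0.5203 0.1952 0.25 88
```

```text
time_s: 1.98
tool_pos: [0.498, 0.1007, 0.2464]
tool_rot: [180.0, 0.0, 87.6]
force: [1.2, -1.2, 0.2]
grip_width: 0.0868
grasp_force: 0.0
now [ 1.191  0.23  -0.046] aft [ 1.19   0.237 -0.045] turn [ 0.0001  0.0002 -0.0019] dist 0.0971
1.975 [0.498  0.1007 0.2464] [1.7999e+02 4.0000e-02 8.7650e+01] F [ 1.2 -1.2  0.2] g 0.0868 0.0
```

```bash
python3 -m creep '{"translation":[[0.5,0.1,0],[0.5,0.1,0],[0.1,0,0],[0,0,0]],"turn":[[0,0,0],[0,0,0],[0,0,0],[0,0,0]],"grip":[1,1,1,1]}' 
python3 go.py 0.5203 0.1952 0.15 88
```

```text
time_s: 2.48
tool_pos: [0.5172, 0.1864, 0.2461]
tool_rot: [-179.9, 0.0, 87.7]
force: [-0.2, -0.4, -0.4]
grip_width: 0.087
grasp_force: 0.0
now [0.112 0.035 1.201] aft [0.111 0.035 1.201] turn [-0.0003  0.0002 -0.0015] dist 0.0965
2.475 [0.5172 0.1864 0.2461] [-1.7994e+02  3.0000e-02  8.7730e+01] F [-0.2 -0.4 -0.4] g 0.087 0.0
```

```bash
python3 -m creep '{"translation":[[0.11,0.035,0.4],[0,0,0.6],[0,0,0.5],[0,0,0.376],[0,0,0]],"turn":[[0,0,-0.0015],[0,0,0],[0,0,0],[0,0,0],[0,0,0]],"grip":[1,1,1,1,1]}' 
python3 go.py 0.5203 0.1952 0.096 88
```

```text
time_s: 3.1
tool_pos: [0.5192, 0.1922, 0.0942]
tool_rot: [-179.7, 0.2, 87.8]
force: [0.8, 0.7, 0.4]
grip_width: 0.0868
grasp_force: 0.0
now [ 0.038  0.012 -0.023] aft [ 0.038  0.013 -0.023] turn [-0.0015  0.0009 -0.0011] dist 0.0037
3.1 [0.5192 0.1922 0.0942] [-1.7973e+02  1.6000e-01  8.7800e+01] F [0.8 0.7 0.4] g 0.0868 0.0
```

```bash
python3 -m creep '{"translation":[[0.04,0.012,-0.02],[0,0,0],[0,0,0],[0,0,0],[0,0,0]],"turn":[[0,0,0],[0,0,0],[0,0,0],[0,0,0],[0,0,0]],"grip":[1,0.3,0.2,0.1,0]}' 50
python3 go.py 0.5203 0.1952 0.096 88
```

```text
time_s: 3.72
tool_pos: [0.5219, 0.1984, 0.0982]
tool_rot: [180.0, 0.0, 87.9]
force: [-0.7, 0.6, 1.4]
grip_width: 0.0549
grasp_force: 0.0
now [-0.04  -0.018  0.027] aft [-0.04  -0.018  0.027] turn [ 0.0001  0.0001 -0.0003] dist 0.0041
3.725 [0.5219 0.1984 0.0982] [1.7999e+02 1.0000e-02 8.7950e+01] F [-0.7  0.6  1.4] g 0.0549 0.0
```

```bash
python3 -m creep '{"translation":[[0,0,0],[0,0,0],[0,0,0],[0,0,0]],"turn":[[0,0,0],[0,0,0],[0,0,0],[0,0,0]],"grip":[0,0,0,0]}' 50
python3 go.py 0.5203 0.1952 0.096 88
```

```text
time_s: 4.22
tool_pos: [0.5218, 0.1984, 0.098]
tool_rot: [-180.0, 0.0, 87.9]
force: [0.4, 0.6, -0.8]
grip_width: 0.0236
grasp_force: 50.0
now [-0.041 -0.017  0.025] aft [-0.041 -0.018  0.025] turn [-0.      0.     -0.0003] dist 0.004
4.225 [0.5218 0.1984 0.098 ] [-180.      0.     87.94] F [ 0.4  0.6 -0.8] g 0.0236 50.0
```

```bash
python3 -m creep '{"translation":[[0,0,-0.2],[0,0,-0.4],[0,0,-0.6],[0,0,-0.5],[0,0,-0.2]],"turn":[[0,0,0],[0,0,0],[0,0,0],[0,0,0],[0,0,0]],"grip":[0,0,0,0,0]}' 50
python3 go.py 0.5233 -0.1413 0.238 76.4; python3 - <<'E'
from cell import env
import cv2
a=env.read_camera("side")["frame"]
cv2.imwrite("pics/side1.png",a[130:400,150:450,::-1])
E
```

```text
time_s: 4.85
tool_pos: [0.5227, 0.1992, 0.2532]
tool_rot: [179.8, -0.1, 88.0]
force: [0.1, -0.1, -1.9]
grip_width: 0.0238
grasp_force: 50.0
now [-4.253  0.158  0.187] aft [-4.135  1.008  0.19 ] turn [ 0.0013 -0.0004  0.0642] dist 0.3408
4.85 [0.5227 0.1992 0.2532] [ 1.7975e+02 -5.0000e-02  8.7960e+01] F [ 0.1 -0.1 -1.9] g 0.0238 50.0
```

View pics/side1.png

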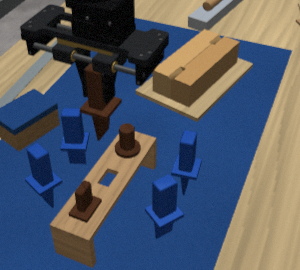

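The crop shows the wedge clear of the rack and held upright at (100,105), with the scraper and punch still in their slots.

```bash
python3 -m creep '{"translation":[[-0.5,0.02,0],[-0.75,0.03,0],[-0.75,0.03,0],[-0.75,0.03,0],[-0.75,0.03,0]],"turn":[[0,0,0],[0,0,0],[0,0,0],[0,0,0],[0,0,0]],"grip":[0,0,0,0,0]}' 50
python3 -m creep '{"translation":[[-0.5,0.02,0],[-0.25,0,0],[0,0,0.3],[0,0,0.2],[0,0,0]],"turn":[[0,0,0.032],[0,0,0.032],[0,0,0],[0,0,0],[0,0,0]],"grip":[0,0,0,0,0]}' 50
python3 -m creep '{"translation":[[0,0,0],[0,0,0]],"turn":[[0,0,0],[0,0,0]],"grip":[0,0]}' 50
python3 go.py 0.5233 -0.1413 0.21 76.4; python3 - <<'E'
from cell import env
import cv2,numpy as np
for n in("top","side"):
    c=env.read_camera(n); np.savez(f"pics/{n}2.npz",**c)
    f=c["frame"];cv2.imwrite(f"pics/{n}2.png",cv2.resize(f[180:340,360:560] if n=="top" else f[100:260,260:460],None,fx=3,fy=3)[:,:,::-1])
E
```

```text
time_s: 5.52
tool_pos: [0.5218, -0.0838, 0.2486]
tool_rot: [-179.9, -0.0, 87.9]
force: [1.9, 0.4, -1.4]
grip_width: 0.0235
grasp_force: 50.0
time_s: 6.15
tool_pos: [0.5194, -0.1405, 0.2082]
tool_rot: [-179.8, -0.0, 76.4]
force: [0.1, 0.4, -1.5]
grip_width: 0.0235
grasp_force: 50.0
time_s: 6.4
tool_pos: [0.521, -0.1415, 0.2109]
tool_rot: [179.9, 0.0, 76.4]
force: [-1.1, -0.5, -1.5]
grip_width: 0.0237
grasp_force: 50.0
now [0.009 0.027 0.012] aft [0.009 0.027 0.011] turn [0.0005 0.0001 0.0002] dist 0.0024
6.4 [ 0.521  -0.1415  0.2109] [1.7992e+02 1.0000e-02 7.6440e+01] F [-1.1 -0.5 -1.5] g 0.0237 50.0
```

View pics/side2.png

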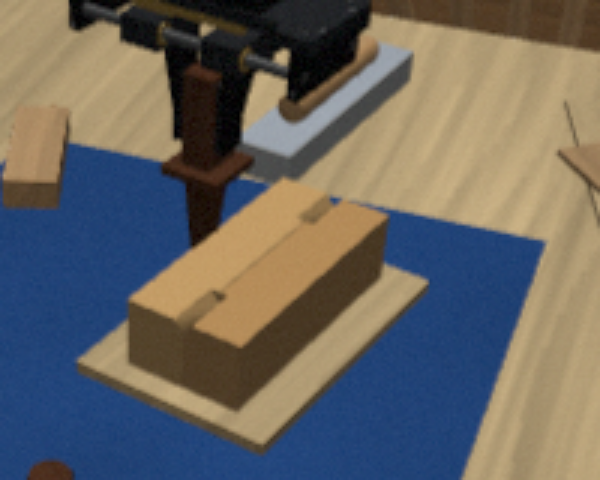

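The side crop shows the wedge upright, its point at crop (203,243), above the left notch, whose mouth is at crop (205,308). The seam runs from crop (222,290) to (310,222). I'll check the alignment by casting rays.

```bash
python3 - <<'E'
from h import *
s=load("pics/side2.npz");t=load("pics/top2.npz");t0=load("pics/top0.npz")
full=lambda a:(260+a[0]/3,100+a[1]/3)
by=np.array([np.cos(np.radians(76.4)),np.sin(np.radians(76.4))]);bx=np.array([by[1],-by[0]]);C=np.array([.501,-.2277])
f=lambda p:((np.array([(p[:2]-C)@bx,(p[:2]-C)@by])*1000).round(1),p.round(4))
print("wedge point side",f(ray(s,full((203,243)),.133)[0]))
for p in((222,290),(310,222)):print("seam side",f(ray(s,full(p),.072)[0]))
# seam line in top: darkest pixel across between the notches
g=cv2.GaussianBlur(t0["frame"],(3,3),0).sum(2).astype(float)
R=cv2.Rodrigues(t0["rvec"])[0]
for y in(-50,-35,-20,0,20,35,50):
    xs=np.arange(-12,12.1,.5);P=np.array([[*(C+bx*x/1000+by*y/1000),.072] for x in xs])
    uv=cv2.projectPoints(P,t0["rvec"],t0["tvec"],t0["K"],None)[0][:,0].astype(np.float32)
    val=cv2.remap(g.astype(np.float32),uv[:,0].reshape(1,-1),uv[:,1].reshape(1,-1),1)[0]
    print(y,xs[val.argmin()],val.min(),np.median(val))
# wedge collar, dark reddish brown in the side view
h=cv2.cvtColor(s["frame"],cv2.COLOR_RGB2HSV);W=cloud(s)
m=((h[...,0]<15)&(h[...,1]>110)&(h[...,2]<130)&(W[...,2]>.1)&(abs(W[...,0]-.52)<.05)&(abs(W[...,1]+.14)<.05))
for a,b in((.135,.15),(.15,.165),(.165,.18),(.18,.19),(.19,.2)):
    k=m&(W[...,2]>a)&(W[...,2]<b);q=np.array([(W[k][:,:2]-C)@bx,(W[k][:,:2]-C)@by])*1000
    print(a,k.sum(),np.percentile(q,[3,50,97],1).round(1).tolist() if k.sum()>3 else "")
E
```

```text
wedge point side (array([-5.4, 96.1]), array([ 0.5184, -0.133 ,  0.133 ]))
seam side (array([-1.5, 61.3]), array([ 0.514 , -0.1677,  0.072 ]))
seam side (array([ -5.7, -59.7]), array([ 0.4814, -0.2844,  0.072 ]))
-50 0.0 612.8047 673.38965
-35 0.0 616.4258 672.8906
-20 0.5 611.7051 672.0
0 0.5 608.84375 670.0
20 0.5 608.8047 667.34375
35 0.0 611.3135 666.0
50 1.0 611.40625 666.0
0.135 39 [[-5.1, 79.5], [-3.0, 97.1], [0.9, 104.6]]
0.15 40 [[-7.1, 78.5], [-5.0, 96.4], [2.5, 104.9]]
0.165 37 [[-8.3, 82.5], [-5.2, 103.4], [4.1, 105.4]]
0.18 18 [[-23.7, 104.9], [-11.8, 111.3], [1.2, 113.3]]
0.19 192 [[-23.7, 70.8], [-12.2, 103.2], [18.5, 113.8]]
```

```bash
python3 -m creep '{"translation":[[-0.02,0.015,0.3],[0,0,0.25],[0,0,0],[0,0,0]],"turn":[[0,0,0],[0,0,0],[0,0,0],[0,0,0]],"grip":[0,0,0,0]}' 55
python3 go.py 0.5219 -0.1432 0.125 76.4
```

```text
time_s: 7.0
tool_pos: [0.5218, -0.1436, 0.1671]
tool_rot: [179.9, 0.0, 76.4]
force: [-0.5, 0.2, -1.1]
grip_width: 0.0241
grasp_force: 55.0
now [ 0.005 -0.001  0.526] aft [ 0.005 -0.001  0.526] turn [0.0005 0.     0.0001] dist 0.0421
7.0 [ 0.5218 -0.1436  0.1671] [1.7992e+02 1.0000e-02 7.6420e+01] F [-0.5  0.2 -1.1] g 0.0241 55.0
```

```bash
python3 -m creep '{"translation":[[0,0,0.13],[0,0,0.13],[0,0,0.1],[0,0,0]],"turn":[[0,0,0],[0,0,0],[0,0,0],[0,0,0]],"grip":[0,0,0,0]}' 55
python3 go.py 0.5219 -0.1432 0.125 76.4
python3 -m creep '{"translation":[[0,0,0.1],[0,0,0.06],[0,0,0],[0,0,0]],"turn":[[0,0,0],[0,0,0],[0,0,0],[0,0,0]],"grip":[0,0,0,0]}' 55
python3 go.py 0.5219 -0.1432 0.125 76.4
cat > gap.py <<'E'
import sys
from cell import env
from h import *
n=sys.argv[1]
c=env.read_camera("top");np.savez(f"pics/top{n}.npz",**c)
s=env.read_camera("side");np.savez(f"pics/side{n}.npz",**s)
a=cv2.resize(c["frame"][185:325,370:550],None,fx=2.6,fy=2.6,interpolation=2);b=cv2.resize(s["frame"][130:255,280:420],None,fx=2.6,fy=2.6,interpolation=2)
o=np.zeros((max(a.shape[0],b.shape[0]),0,3),np.uint8)
pad=lambda i:np.vstack([i,np.zeros((364-i.shape[0],i.shape[1],3),np.uint8)])[:364]
cv2.imwrite(f"pics/gap{n}.png",np.hstack([pad(a),pad(b)])[:,:,::-1][:, :800])
E
python3 gap.py 3
```

```text
time_s: 7.5
tool_pos: [0.5228, -0.1439, 0.1396]
tool_rot: [179.8, 0.1, 76.4]
force: [-2.2, 1.1, 10.6]
grip_width: 0.0236
grasp_force: 55.0
now [ 0.006 -0.013  0.182] aft [ 0.006 -0.012  0.182] turn [0.0011 0.0003 0.0001] dist 0.0146
7.5 [ 0.5228 -0.1439  0.1396] [1.798e+02 6.000e-02 7.642e+01] F [-2.2  1.1 10.6] g 0.0236 55.0
time_s: 8.0
tool_pos: [0.5237, -0.1438, 0.1265]
tool_rot: [179.7, 0.0, 76.4]
force: [1.5, -0.3, 7.6]
grip_width: 0.0238
grasp_force: 55.0
now [ 0.002 -0.024  0.018] aft [ 0.002 -0.024  0.018] turn [0.0018 0.     0.0001] dist 0.0024
8.0 [ 0.5237 -0.1438  0.1265] [1.7968e+02 1.0000e-02 7.6420e+01] F [ 1.5 -0.3  7.6] g 0.0238 55.0
```

View pics/gap3.png

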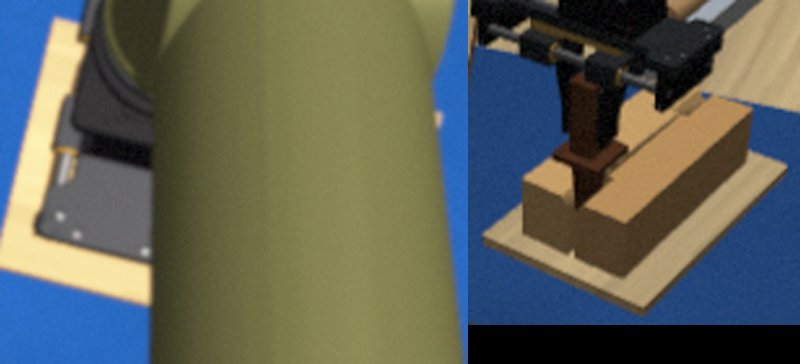

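The right half of the picture shows the blade in the left notch at (585,195), with the end seam opened at (575,215). The arm hides the top view.

```bash
python3 -m creep '{"translation":[[0,0,-0.2],[0,0,-0.3],[0,0,-0.35],[0,0,0],[-0.3,0,0]],"turn":[[0,0,0],[0,0,0],[0,0,0],[0,0,0],[0,0,0]],"grip":[0,0,0,0,0]}' 55
python3 -m creep '{"translation":[[-0.6,0,0],[-0.6,0,0],[-0.5,0,0],[-0.15,0,0],[0,0,0]],"turn":[[0,0,0],[0,0,0],[0,0,0],[0,0,0],[0,0,0]],"grip":[0,0,0,0,0]}' 55
python3 -m creep '{"translation":[[0,0,0],[0,0,0]],"turn":[[0,0,0],[0,0,0]],"grip":[0,0]}' 55
python3 go.py 0.4830 -0.3108 0.16 76.4
```

```text
time_s: 8.72
tool_pos: [0.5153, -0.1646, 0.1918]
tool_rot: [-179.9, -0.1, 76.7]
force: [0.2, -1.0, -1.4]
grip_width: 0.024
grasp_force: 55.0
time_s: 9.35
tool_pos: [0.48, -0.3105, 0.1912]
tool_rot: [-179.9, -0.1, 76.3]
force: [1.1, 1.3, -0.5]
grip_width: 0.0236
grasp_force: 55.0
time_s: 9.6
tool_pos: [0.4816, -0.3089, 0.1925]
tool_rot: [180.0, -0.0, 76.6]
force: [-0.0, 0.5, -2.1]
grip_width: 0.0236
grasp_force: 55.0
now [-0.018  0.023  0.406] aft [-0.018  0.023  0.406] turn [ 0.     -0.0001  0.001 ] dist 0.0326
9.6 [ 0.4816 -0.3089  0.1925] [ 1.800e+02 -2.000e-02  7.658e+01] F [-0.   0.5 -2.1] g 0.0236 55.0
```

```bash
python3 -m creep '{"translation":[[-0.02,0.02,0.25],[0,0,0.15],[0,0,0.12],[0,0,0.12],[0,0,0]],"turn":[[0,0,0.001],[0,0,0],[0,0,0],[0,0,0],[0,0,0]],"grip":[0,0,0,0,0]}' 55
python3 go.py 0.4830 -0.3108 0.115 76.4
```

```text
time_s: 10.22
tool_pos: [0.4813, -0.3125, 0.1408]
tool_rot: [-179.9, -0.0, 76.2]
force: [-1.7, 0.9, -1.5]
grip_width: 0.0237
grasp_force: 55.0
now [0.025 0.016 0.322] aft [0.025 0.015 0.322] turn [-0.0006 -0.     -0.0009] dist 0.0259
10.225 [ 0.4813 -0.3125  0.1408] [-1.799e+02 -1.000e-02  7.623e+01] F [-1.7  0.9 -1.5] g 0.0237 55.0
```

```bash
python3 -m creep '{"translation":[[0.01,0.01,0.1],[0,0,0.1],[0,0,0.1],[0,0,0.05],[0,0,0]],"turn":[[0,0,0],[0,0,0],[0,0,0],[0,0,0],[0,0,0]],"grip":[0,0,0,0,0]}' 55
python3 go.py 0.4830 -0.3108 0.115 76.4
python3 gap.py 4
```

```text
time_s: 10.85
tool_pos: [0.4845, -0.3134, 0.1153]
tool_rot: [179.8, 0.1, 76.3]
force: [0.2, -1.2, 6.6]
grip_width: 0.0237
grasp_force: 55.0
now [ 0.026 -0.026  0.004] aft [ 0.026 -0.026  0.004] turn [ 0.0013  0.0008 -0.0008] dist 0.003
10.85 [ 0.4845 -0.3134  0.1153] [1.7976e+02 1.3000e-01 7.6250e+01] F [ 0.2 -1.2  6.6] g 0.0237 55.0
```

View pics/gap4.png

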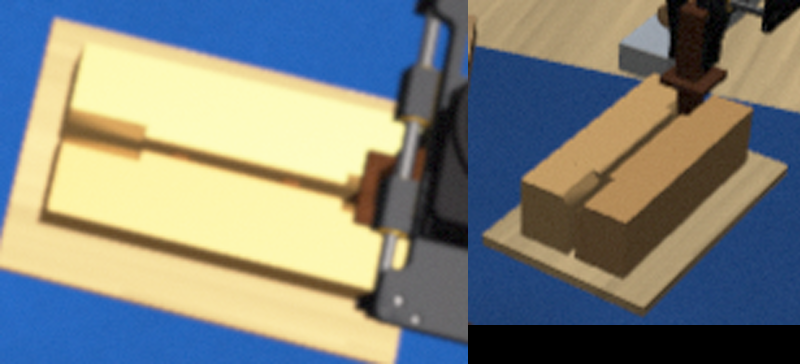

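The seam is now visibly open along its length. The left notch in the top view, at (105,133), has a visible gap, and the wedge stands in the right notch at (375,190). I'll measure the gap along the seam.

```bash
cat > seam.py <<'E'
import sys
from h import *
c=load(f"pics/top{sys.argv[1]}.npz")
by=np.array([np.cos(np.radians(76.4)),np.sin(np.radians(76.4))]);bx=np.array([by[1],-by[0]]);C=np.array([.501,-.2277])
g=c["frame"].sum(2).astype(np.float32);xs=np.arange(-15,15.1,.25)
Y=[];G=[];M=[]
for y in np.arange(-55,56,5.):
    P=np.array([[*(C+bx*x/1000+by*y/1000),.072] for x in xs])
    uv=cv2.projectPoints(P,c["rvec"],c["tvec"],c["K"],None)[0][:,0].astype(np.float32)
    v=cv2.remap(g,uv[:,0].reshape(1,-1),uv[:,1].reshape(1,-1),1)[0]
    hi=np.percentile(v,80)
    if hi<500: continue
    lo=xs[v<.75*hi]
    if len(lo)<2: continue
    Y.append(y);G.append(np.ptp(lo));M.append(lo.mean())
p=np.polyfit(Y,G,1);q=np.polyfit(Y,M,1)
print("gap",list(zip(Y,G)));print("L86",np.polyval(p,86).round(2),"R-86",np.polyval(p,-86).round(2),"mid L,R",np.polyval(q,[86,-86]).round(2))
E
python3 seam.py 4
python3 -m creep '{"translation":[[0,0,-0.2],[0,0,-0.4],[0,0,-0.35],[0,0,0],[0.3,0,0]],"turn":[[0,0,0],[0,0,0],[0,0,0],[0,0,0],[0,0,0]],"grip":[0,0,0,0,0]}' 55
python3 -m creep '{"translation":[[0.6,0,0],[0.6,0,0],[0.5,0,0],[0.15,0,0],[0,0,0]],"turn":[[0,0,0],[0,0,0],[0,0,0],[0,0,0],[0,0,0]],"grip":[0,0,0,0,0]}' 55
python3 -m creep '{"translation":[[0,0,0],[0,0,0]],"turn":[[0,0,0],[0,0,0]],"grip":[0,0]}' 55
python3 go.py 0.5237 -0.1438 0.15 76.4
```

```text
gap [(np.float64(-55.0), np.float64(8.75)), (np.float64(-50.0), np.float64(8.75)), (np.float64(-45.0), np.float64(8.75)), (np.float64(-40.0), np.float64(8.5)), (np.float64(-35.0), np.float64(8.5)), (np.float64(-30.0), np.float64(8.5)), (np.float64(-25.0), np.float64(8.5)), (np.float64(-20.0), np.float64(8.5)), (np.float64(-15.0), np.float64(8.5)), (np.float64(-10.0), np.float64(8.5)), (np.float64(-5.0), np.float64(8.5)), (np.float64(0.0), np.float64(8.5)), (np.float64(5.0), np.float64(8.25)), (np.float64(10.0), np.float64(8.25)), (np.float64(15.0), np.float64(8.25)), (np.float64(20.0), np.float64(8.25)), (np.float64(25.0), np.float64(8.25)), (np.float64(30.0), np.float64(8.25)), (np.float64(35.0), np.float64(7.75)), (np.float64(40.0), np.float64(8.0)), (np.float64(45.0), np.float64(8.0)), (np.float64(50.0), np.float64(7.75)), (np.float64(55.0), np.float64(8.0))]
L86 7.67 R-86 9.01 mid L,R [3.03 4.7 ]
time_s: 11.58
tool_pos: [0.4872, -0.2906, 0.1884]
tool_rot: [-179.9, 0.0, 76.0]
force: [0.1, 0.1, -2.7]
grip_width: 0.0238
grasp_force: 55.0
time_s: 12.2
tool_pos: [0.5234, -0.1447, 0.1885]
tool_rot: [-179.9, 0.0, 76.3]
force: [0.6, -0.8, -1.6]
grip_width: 0.0237
grasp_force: 55.0
time_s: 12.45
tool_pos: [0.5234, -0.1468, 0.189]
tool_rot: [-180.0, 0.0, 76.1]
force: [0.0, 0.6, -1.1]
grip_width: 0.0236
grasp_force: 55.0
now [ 0.037 -0.005  0.487] aft [ 0.037 -0.005  0.487] turn [-0.0001  0.0001 -0.0018] dist 0.0391
12.45 [ 0.5234 -0.1468  0.189 ] [-1.7997e+02  2.0000e-02  7.6080e+01] F [ 0.   0.6 -1.1] g 0.0236 55.0
```

```bash
python3 -m creep '{"translation":[[0.035,0.005,0.3],[0,0,0.25],[0,0,0.2],[0,0,0.1],[0,0,0]],"turn":[[0,0,-0.002],[0,0,0],[0,0,0],[0,0,0],[0,0,0]],"grip":[0,0,0,0,0]}' 60
python3 go.py 0.5237 -0.1438 0.098 76.4
python3 -m creep '{"translation":[[0,0,0.08],[0,0,0.08],[0,0,0.08],[0,0,0.05],[0,0,0]],"turn":[[0,0,0],[0,0,0],[0,0,0],[0,0,0],[0,0,0]],"grip":[0,0,0,0,0]}' 60
python3 go.py 0.5237 -0.1438 0.098 76.4
```

```text
time_s: 13.08
tool_pos: [0.5247, -0.143, 0.1205]
tool_rot: [-180.0, 0.0, 76.6]
force: [0.9, -1.8, -8.5]
grip_width: 0.0235
grasp_force: 60.0
now [-0.013 -0.01   0.282] aft [-0.013 -0.01   0.282] turn [-0.0001  0.0001  0.001 ] dist 0.0226
13.075 [ 0.5247 -0.143   0.1205] [-1.7998e+02  2.0000e-02  7.6580e+01] F [ 0.9 -1.8 -8.5] g 0.0235 60.0
time_s: 13.7
tool_pos: [0.5271, -0.1426, 0.1007]
tool_rot: [179.7, 0.0, 76.6]
force: [0.2, -0.3, 7.1]
grip_width: 0.0234
grasp_force: 60.0
now [-0.024 -0.038  0.034] aft [-0.024 -0.038  0.034] turn [0.0015 0.0001 0.0011] dist 0.0045
13.7 [ 0.5271 -0.1426  0.1007] [1.7973e+02 3.0000e-02 7.6590e+01] F [ 0.2 -0.3  7.1] g 0.0234 60.0
```

```bash
python3 -m creep '{"translation":[[0,0,0.04],[0,0,0.02],[0,0,0]],"turn":[[0,0,0],[0,0,0],[0,0,0]],"grip":[0,0,0]}' 60
python3 go.py 0.5237 -0.1438 0.098 76.4
python3 -m creep '{"translation":[[0,0,-0.3],[0,0,-0.5],[0,0,-0.4],[0,0,0],[-0.3,0,0]],"turn":[[0,0,0],[0,0,0],[0,0,0],[0,0,0],[0,0,0]],"grip":[0,0,0,0,0]}' 60
python3 -m creep '{"translation":[[-0.6,0,0],[-0.6,0,0],[-0.5,0,0],[-0.15,0,0],[0,0,0]],"turn":[[0,0,0],[0,0,0],[0,0,0],[0,0,0],[0,0,0]],"grip":[0,0,0,0,0]}' 60
python3 -m creep '{"translation":[[0,0,0],[0,0,0]],"turn":[[0,0,0],[0,0,0]],"grip":[0,0]}' 60
python3 go.py 0.4850 -0.3120 0.15 76.4; python3 gap.py 5; python3 seam.py 5 | tail -1
```

```text
time_s: 14.08
tool_pos: [0.5276, -0.1427, 0.0966]
tool_rot: [179.7, 0.0, 76.6]
force: [-0.6, -0.3, 10.1]
grip_width: 0.0236
grasp_force: 60.0
now [-0.025 -0.044 -0.018] aft [-0.025 -0.044 -0.018] turn [0.0018 0.0002 0.0011] dist 0.0043
14.075 [ 0.5276 -0.1427  0.0966] [1.7967e+02 3.0000e-02 7.6590e+01] F [-0.6 -0.3 10.1] g 0.0236 60.0
time_s: 14.7
tool_pos: [0.5198, -0.1635, 0.1891]
tool_rot: [180.0, -0.0, 76.8]
force: [-0.1, -0.3, -2.1]
grip_width: 0.0236
grasp_force: 60.0
time_s: 15.32
tool_pos: [0.4846, -0.3096, 0.1882]
tool_rot: [-179.9, -0.1, 76.5]
force: [0.3, 1.2, -1.7]
grip_width: 0.0239
grasp_force: 60.0
time_s: 15.58
tool_pos: [0.4859, -0.3079, 0.1893]
tool_rot: [180.0, -0.0, 76.8]
force: [-0.9, 0.7, -1.3]
grip_width: 0.0234
grasp_force: 60.0
now [-0.052  0.001  0.492] aft [-0.052  0.001  0.492] turn [ 0.0001 -0.0001  0.002 ] dist 0.0396
15.575 [ 0.4859 -0.3079  0.1893] [ 1.7999e+02 -2.0000e-02  7.6760e+01] F [-0.9  0.7 -1.3] g 0.0234 60.0
L86 14.38 R-86 10.1 mid L,R [5.8  4.94]
```

View pics/gap5.png

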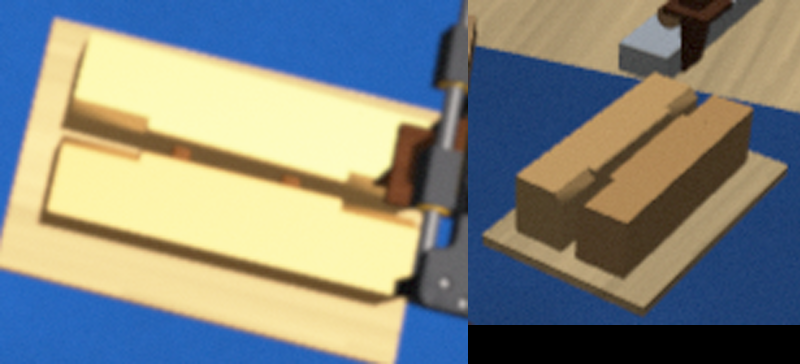

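Both dowels are visible in the gap. The left notch is about 14 mm open and the right about 10 mm, with the wedge hanging clear above the right notch. Now the final press there.

```bash
python3 -m creep '{"translation":[[-0.05,0.005,0.3],[0,0,0.3],[0,0,0.2],[0,0,0.1],[0,0,0]],"turn":[[0,0,0.002],[0,0,0],[0,0,0],[0,0,0],[0,0,0]],"grip":[0,0,0,0,0]}' 60
python3 go.py 0.4850 -0.3120 0.097 76.4
python3 -m creep '{"translation":[[0,0,0.08],[0,0,0.08],[0,0,0.06],[0,0,0.04],[0,0,0]],"turn":[[0,0,0],[0,0,0],[0,0,0],[0,0,0],[0,0,0]],"grip":[0,0,0,0,0]}' 60
python3 go.py 0.4850 -0.3120 0.096 76.4
```

```text
time_s: 16.3
tool_pos: [0.4847, -0.3135, 0.1173]
tool_rot: [-180.0, -0.0, 76.3]
force: [0.4, -0.1, -1.5]
grip_width: 0.0236
grasp_force: 60.0
now [ 0.019 -0.001  0.253] aft [ 0.019 -0.001  0.253] turn [-0.     -0.     -0.0007] dist 0.0203
16.3 [ 0.4847 -0.3135  0.1173] [-180.     -0.     76.27] F [ 0.4 -0.1 -1.5] g 0.0236 60.0
time_s: 16.92
tool_pos: [0.4862, -0.3148, 0.099]
tool_rot: [179.8, 0.1, 76.2]
force: [-0.8, 0.9, 7.3]
grip_width: 0.0234
grasp_force: 60.0
now [ 0.031 -0.023  0.037] aft [ 0.031 -0.023  0.037] turn [ 0.0013  0.0007 -0.0009] dist 0.0043
16.925 [ 0.4862 -0.3148  0.099 ] [1.7976e+02 1.3000e-01 7.6240e+01] F [-0.8  0.9  7.3] g 0.0234 60.0
```

```bash
python3 -m creep '{"translation":[[0,0,0.04],[0,0,0.02],[0,0,0],[0,0,0]],"turn":[[0,0,0],[0,0,0],[0,0,0],[0,0,0]],"grip":[0,0,0,0]}' 60
python3 go.py 0.4850 -0.3120 0.096 76.4;python3 gap.py 6; python3 seam.py 6
```

```text
time_s: 17.42
tool_pos: [0.4866, -0.3151, 0.0949]
tool_rot: [179.7, 0.2, 76.2]
force: [-1.0, 0.4, 10.5]
grip_width: 0.0235
grasp_force: 60.0
now [ 0.033 -0.029 -0.014] aft [ 0.033 -0.029 -0.013] turn [ 0.0016  0.0009 -0.0009] dist 0.0037
17.425 [ 0.4866 -0.3151  0.0949] [1.797e+02 1.600e-01 7.625e+01] F [-1.   0.4 10.5] g 0.0235 60.0
gap [(np.float64(-55.0), np.float64(13.75)), (np.float64(-50.0), np.float64(13.75)), (np.float64(-45.0), np.float64(13.75)), (np.float64(-40.0), np.float64(13.75)), (np.float64(-35.0), np.float64(13.75)), (np.float64(-30.0), np.float64(14.5)), (np.float64(-25.0), np.float64(14.5)), (np.float64(-20.0), np.float64(13.5)), (np.float64(-15.0), np.float64(13.75)), (np.float64(-10.0), np.float64(13.5)), (np.float64(-5.0), np.float64(13.5)), (np.float64(0.0), np.float64(13.75)), (np.float64(5.0), np.float64(13.75)), (np.float64(10.0), np.float64(13.5)), (np.float64(15.0), np.float64(13.5)), (np.float64(20.0), np.float64(13.75)), (np.float64(25.0), np.float64(13.5)), (np.float64(30.0), np.float64(13.5)), (np.float64(35.0), np.float64(14.5)), (np.float64(40.0), np.float64(14.25)), (np.float64(45.0), np.float64(14.0)), (np.float64(50.0), np.float64(13.5)), (np.float64(55.0), np.float64(13.5))]
L86 13.71 R-86 13.85 mid L,R [6.5  7.19]
```

View pics/gap6.png

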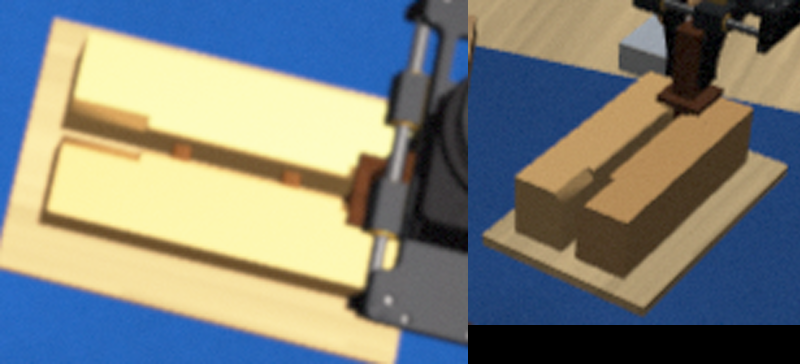

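The seam measures about 13.7 mm on the left and 13.9 mm on the right, with the collar nearly on the block tops. Next I release.

```bash
python3 -m creep '{"translation":[[0,0,0],[0,0,0],[0,0,0],[0,0,0],[0,0,0]],"turn":[[0,0,0],[0,0,0],[0,0,0],[0,0,0],[0,0,0]],"grip":[0.4,0.6,0.8,0.8,0.8]}'
python3 -m creep '{"translation":[[0,0,-0.2],[0,0,-0.4],[0,0,-0.6],[0,0,-0.6],[0,0,0]],"turn":[[0,0,0],[0,0,0],[0,0,0],[0,0,0],[0,0,0]],"grip":[0.8,0.8,0.8,0.8,0.8]}'
python3 -m creep '{"translation":[[-0.5,0,-0.2],[-0.6,0,0],[-0.5,0,0],[0,0,0],[0,0,0]],"turn":[[0,0,0],[0,0,0],[0,0,0],[0,0,0],[0,0,0]],"grip":[0.8,0.8,0.8,0.8,0.8]}'
python3 gap.py 7; python3 seam.py 7|tail -1
```

```text
time_s: 18.15
tool_pos: [0.4845, -0.3136, 0.0915]
tool_rot: [-180.0, -0.0, 76.2]
force: [-0.5, -0.3, -0.0]
grip_width: 0.0646
grasp_force: 0.0
time_s: 18.77
tool_pos: [0.4872, -0.3148, 0.2417]
tool_rot: [179.5, 0.2, 76.3]
force: [1.0, -0.6, -1.3]
grip_width: 0.0694
grasp_force: 0.0
time_s: 19.4
tool_pos: [0.4545, -0.4369, 0.2513]
tool_rot: [-180.0, -0.1, 76.3]
force: [0.2, 0.3, -0.3]
grip_width: 0.0698
grasp_force: 0.0
L86 13.71 R-86 13.9 mid L,R [6.48 7.26]
```

View pics/gap7.png

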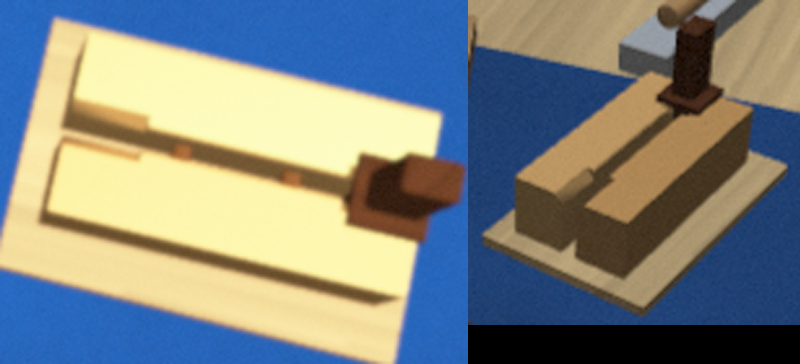

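The wedge stands upright and free in the right notch, with its collar at (388,197). The gaps hold at 13.7 mm and 13.9 mm, and the gripper is clear.

```bash
python3 -c "
from cell import env
print(env.sign_off())"
```

```text
the job is handed in; nothing more can be done
None
```

The job is done and handed in at about 19.5 s: I worked the wedge in left, right, left, right, both notches now measure about 13.7–13.9 mm open in the camera images, and the wedge is left standing upright and released, deep in the right (-y) notch.

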